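Lower the lift table and unload the specimen pot

TASK

The small lift table is raised. Squeeze the orange release in its lever's grip and, keeping it pressed, swing the lever all the way down so that the table sinks fully home with the pot and the bottle still standing on it. Then put the red-lidded specimen pot upright in the blue tray, leaving the amber bottle standing on the lowered table; keep both upright throughout and leave everything else where it is.

Things in the scene. Friction and masses are not known exactly. Their poses are not given: they have to be found in the camera images.
- lift: Lift table, screwed to the desk. Origin: on the desk under the middle of the table top; z up; -x is its front, where the lever sticks out; +y its left. Grey base from x = -140 to +40 mm, 110 mm along y, 14 mm thick. At the front two aluminium cheeks, 43 mm over their outsides, carry the lever; they reach to x = -128 mm and z = 98 mm.
- pivot (a point): Point on the lever's hinge axis in the middle of the lever, 70 mm ahead of (-x) the lift's origin and 40 mm above the desk; fixed to the lift, with its axes. The hinge axis is the lift's y.
- lever (a joint): Lever angle, rad: 0 = fully raised (points forward and up, 1.12 rad above level), 0.95 = fully down (0.17 rad above level), its end stop. The table sinks with it in proportion. Stiff hinge (0.3 Nm friction): the lever stays where left. While the release is out, a pawl locks it between three teeth: raised, two steps part-way, fully down.
- grip (a point): Middle of the lever's black grip, 125 mm from the pivot. Axes: -x runs along the lever to its free end (37 mm on), y is the hinge axis (lift's +y). Grip: 70 mm long, 24 mm deep, 18 mm wide (y = -12 to +6 mm). Raised, the point is 54 mm forward of and 113 mm above the pivot; down, 123 mm and 21 mm. Pinch along y: one finger on the bare right side, the other on the release.
- release (a joint): Orange release plate, 44 x 16 mm, in the +y (left) side of the grip, beside the grip point. Value: how far it is pushed in toward -y, m. 0 = out, its face 16 mm to +y of the grip point (28 mm over grip and plate); 0.007 = fully in (21 mm over both). Spring: 2 N at first, 7 N fully in. The pawl is clear beyond 0.005.
- table_top (a point): Middle of the lift's table top, on its surface. Top 120 mm along the lift's x by 150 mm along its y, 8 mm thick, black rubber on aluminium, flat, no rim. 107 mm above the desk when raised, 62 mm when fully down.
- specimen_pot: Specimen pot, grey-white with a red ribbed lid that does not come off here, 49 mm across the lid, about 40 to 44 mm across the body, 58 mm tall, about 60 g, loose; the lid is the top 11 mm. Starts upright on the table top, on the left or the right half. Origin: centre of its underside; z up.
- amber_bottle: Small amber glass bottle with black cap, 29 mm across, 61 mm tall, loose, upright on the other half of the table top about 80 mm from the pot. Origin: centre of its underside; z up.
- tray: Blue open tray fixed on the desk, 110 x 110 mm outside, walls 4 mm thick and 24 mm high, with a small lug 10 mm out on its +y and -y sides. Origin: centre of its underside on the desk; its floor inside is 4 mm above that. Behind it a wall shelf overhangs the desk, 0.53 m above it, where x > 0.67 and y < 0.05 m: keep the arm clear of it.
- dropper_bottle: White dropper bottle with a pointed nozzle, 36 mm across, 106 mm tall, standing on the desk; bystander. Origin: centre of its underside.
- eraser: Eraser in a blue sleeve, 20 x 45 x 12 mm, lying on the desk; bystander. Origin: centre of its underside.
- marker: White and blue marker pen, 135 mm long, 17 mm thick, lying on the desk; bystander. Origin: centre of its underside.
There are look-alikes about, which are no part of the job. Leave any green look-alike of the specimen_pot alone. Of the things that look like the amber_bottle, the smaller one is meant.

How it is judged:
On the way:
1. the lever is fully down and the table fully lowered, with the pot and the bottle still standing on it (value of joint lever above 0.9 rad and height (world z) of table_top below 0.066 m and distance between each of specimen_pot, amber_bottle and table_top below 0.075 m and z of each of specimen_pot, amber_bottle in the frame of table_top below 0.006 m), for 0.2 s.
At the end, for the whole second after the job is handed in: Lever within 0.05 rad of its lower stop, table top within 4 mm of its lowest; pot at rest upright (0.12 rad) on the tray floor (centre within 45 mm of the tray's, underside within 5 mm of the floor); bottle at rest upright (0.12 rad) on the table top, within 75 mm of its middle (value of joint lever above 0.9 rad and height (world z) of table_top below 0.066 m and horizontal distance between specimen_pot and tray below 0.045 m and z of specimen_pot in the frame of tray below 0.009 m and angle between each of specimen_pot, amber_bottle's own z axis and vertical below 0.12 rad and linear speed of each of specimen_pot, amber_bottle below 0.02 m/s and distance between amber_bottle and table_top below 0.075 m and z of amber_bottle in the frame of table_top below 0.006 m); the robot touches nothing.
It fails at once if the pot or the bottle tips by more than 0.6 rad (angle between any of specimen_pot, amber_bottle's own z axis and vertical above 0.6 rad).
It fails at once if the dropper bottle, the eraser or the marker is moved by more than 30 mm (distance of any of dropper_bottle, eraser, marker from where it was at the start of the episode above 0.03 m).
It fails at once if the dropper bottle is tipped over (angle between dropper_bottle's own z axis and vertical above 0.6 rad).
It also fails if it takes over 56 s, if anything falls off the work surface, if the arm or the gripper's body presses on something with over 40 N, if the wrist force passes 120 N, or if a joint passes its speed limit or range.

ROBOT

A 6-joint arm with a two-finger parallel gripper is mounted at the origin on a cart in front of the work surface, level with it; the furniture and walls round the work are solid. World frame = base frame: x ahead of the robot, y to its left, z up, the work surface at z = 0. Lengths are in m, angles in rad, forces in N, time in s.
With the tool pointing down it reaches from about 0.35 to 0.975 m from the base axis. Payload 17.4 kg.
Tool frame: the origin (TCP) lies midway between the tips of the shut fingers; the grasp point (between the pads) lies 19 mm behind it (r.grasp_offset is the distance from the TCP to the grasp point, in m); z points along the fingers, y is the line along which they close (so a half turn about z gives the same grasp; the last joint's range is limited). The gripper opens to 85 mm and grips with 20 to 120 N. Pads are 22 mm wide; open, the fingers measure 114 mm over their backs; the gripper's body (76 mm by 85 mm) begins 54 mm behind the grasp point. The pads swing forward as they close: fully open they stand 13 mm farther back than shut.
Start: joints at [1.263, 0.116, 1.442, -0, 1.584, -0.038], TCP at [0.18, 0.651, 0.231] pointing down, gripper open.
Joint ranges: [-2.83, 2.83], [-0.83, 2.19], [0.07, 2.5], [-1.14, 4.28], [0.01, 3], [-2.97, 2.97]. Speed limits (rad/s): [1.89, 1.89, 2.22, 3.14, 3.14, 3.14].

INTERFACE

Orientations are given as a 3x3 rotation matrix whose columns are the frame's x, y, z axes.
In Python, from rig import r, capture, camera_info gives the robot as it stands.
- The arm moves only by the shell command python3 -m inch 'ROWS' [FORCE]. ROWS is JSON, a list that holds one entry, the list of rows, each a list of 5 numbers: the shift along the world's x, y, z in mm, then the turn about the world's z in degrees, then the finger opening in mm, from 0 to 85.4. A call has 1 to 10 rows; each row shifts and turns the commanded pose from where the row before left it; what a row does not reach is not made up. A row lasts 1/10 s, in which the tool goes at most 50 mm and 8.59 degrees, less where a joint would pass 70% of its speed; a pose out of reach is approached as far as the arm can. A call with a gripper value outside its range is refused whole. The fingers move at their own pace and stop on an object; FORCE is the grip in N (left out, the last holds). Time passes only in rows, so rows that do not move let the fingers close. It gives the time, the measured TCP pose, the force, the opening and the grip force at its end, in the units of the state.
- r.state(): the state, without advancing time (a new reading comes with each control period).
- capture(name): name is "scene" or "top" or "wrist"; returns (picture, depth): 384x512x3 uint8, red, green, blue; 384x512 float32, m along the optical axis (not along the pixel's ray), 0 where there is no reading.
- camera_info(name): a dict with "mtx" (3x3 intrinsics, pixels), "camera_from_world" (4x4, takes a point from world to camera coordinates). Camera axes: x right, y down, z forward; pixel columns grow to the right and rows downward; lengths in m; the calibration is good to about 2 mm. A picture is of the moment at which its call begins: read the wrist's pose just before it. camera_info takes no time and is no camera call; for the wrist camera it gives the pose at the moment of the call.
- r.hand_in(): hands the job in; it is judged then, once.
The state is a dict: "t": time; "joint_positions": joint angles; "dq": joint speeds; "effort": joint torques, N m; "tcp_pos": TCP position; "orientation": TCP orientation; "wrist_force": force on the tool from outside, world axes, zero at the start; "ft_torque": the same for the moment, N m; "finger_gap": finger opening in m; "grasp_force": force on a finger pad.
Only numpy, scipy, OpenCV 4.12 (cv2) and the standard library are available. Lean on these libraries where they do the work, as an engineer would, in place of code of your own. Each camera call takes 0.05 s, during which the arm holds its last target. There are 200 camera calls.

## Working session

There is one attempt and no reset: what is moved stays moved. The work goes in short steps, Python scripts to look and compute and a shell command to move; the robot and the scene stay as the last step left them, time stands still between calls to the robot, and variables do not carry over. Pictures are saved under pics/ and viewed, at most 10 in all, crops included, and the job is handed in when it is done.

```bash
mkdir -p pics; ls; cat > h.py <<'E'
import numpy as np, cv2
from rig import r, capture, camera_info
def grab(n):
    ci=camera_info(n); p,d=capture(n); return p,d,np.array(ci["mtx"]),np.array(ci["camera_from_world"])
def world(d,K,T):
    v,u=np.mgrid[:d.shape[0],:d.shape[1]]
    c=np.stack([(u-K[0,2])/K[0,0]*d,(v-K[1,2])/K[1,1]*d,d],-1)
    W=np.linalg.inv(T); return c@W[:3,:3].T+W[:3,3]
def save(n,p,s=1): cv2.imwrite(n,cv2.resize(p[...,::-1],None,fx=s,fy=s,interpolation=cv2.INTER_CUBIC))
E
python3 - <<'E'
from h import *
ims=[]
for n in("scene","top"):
    p,d,K,T=grab(n); np.savez(n,p=p,d=d,K=K,T=T); save(f"pics/{n}.png",p,1.5)
    print(n,np.linalg.inv(T)[:3].round(3).tolist())
s=r.state();print(s)
E
```

```text
pics
scene [[0.725, -0.445, 0.526, -0.038], [-0.689, -0.476, 0.547, -0.519], [0.007, -0.759, -0.651, 0.805]]
top [[0.024, -0.981, 0.194, 0.34], [-1.0, -0.022, 0.013, 0.044], [-0.008, -0.194, -0.981, 0.972]]
{'t': 0.1, 'joint_positions': array([ 1.26319941e+00,  1.16449774e-01,  1.44224113e+00, -1.46174984e-05,
        1.58398610e+00, -3.78006690e-02]), 'dq': array([-2.54092577e-03, -1.55179115e-05, -1.49609499e-03, -8.76659821e-04,
        1.17799194e-03,  6.01093206e-04]), 'effort': array([ 2.11277242e-03, -7.33671570e+01, -6.33790827e+01,  8.93251809e-05,
        5.38996886e-03, -3.35031267e-06]), 'tcp_pos': array([0.17986934, 0.65040542, 0.23060157]), 'orientation': array([[-9.63825170e-01,  2.66535070e-01, -3.14379382e-04],
       [ 2.66535254e-01,  9.63824611e-01, -1.03788577e-03],
       [ 2.63736300e-05, -1.08413361e-03, -9.99999412e-01]]), 'wrist_force': array([ 0.38373688, -0.56094907,  0.49399407]), 'ft_torque': array([-0.00998505,  0.04034549,  0.06083637]), 'grasp_force': 0.0, 'finger_gap': 0.08502196472597029}
```

View pics/scene.png

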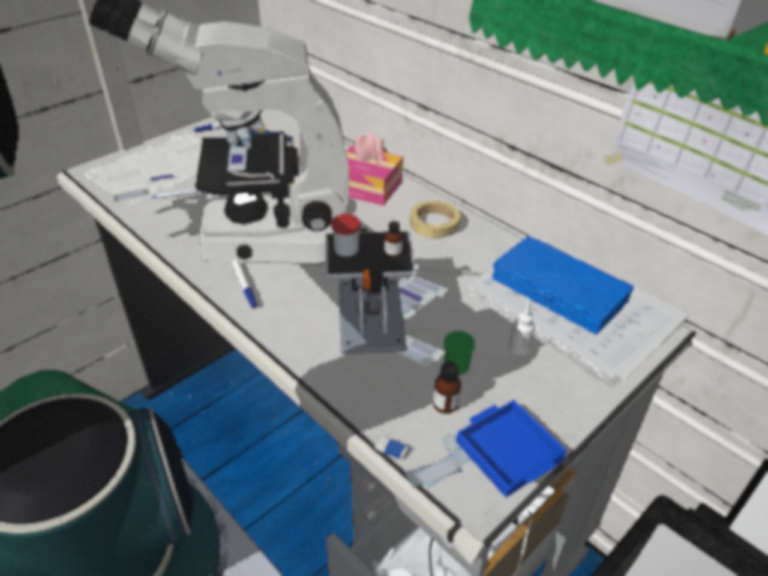

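View pics/top.png

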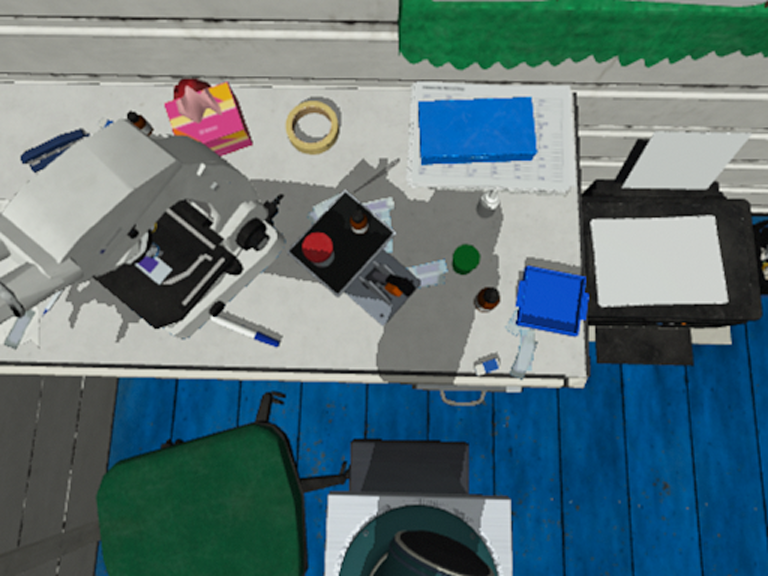

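Top view (1.5x pixels): the red-lidded pot is at (318,248) on the table. There are two amber candidates: the small one on the table at (359,221) and the larger one on the desk at (488,299). The one meant is the smaller, on the table. The green look-alike is at (466,259), the tray at (552,300), and the lever grip with its orange release at (400,286).

```bash
python3 - <<'E'
from h import *
for n in("top","scene"):
    z=np.load(n+".npz"); p,d,K,T=[z[k] for k in "pdKT"]; W=world(d,K,T)
    hsv=cv2.cvtColor(p,cv2.COLOR_RGB2HSV); H,S,V=[hsv[...,i].astype(int) for i in range(3)]
    X,Y,Z=W[...,0],W[...,1],W[...,2]
    ok=d>0
    def rep(name,m):
        m=m&ok
        m=m.astype(np.uint8); k,l,st,_=cv2.connectedComponentsWithStats(m)
        for i in np.argsort(-st[1:,4])[:2]+1:
            if st[i,4]<12: continue
            q=W[l==i]; print(n,name,st[i].tolist(),"med",np.median(q,0).round(3),"lo",np.percentile(q,3,axis=0).round(3),"hi",np.percentile(q,97,axis=0).round(3))
    reg=(X>.2)&(X<.8)&(abs(Y)<.5)
    rep("redlid",reg&((H<8)|(H>172))&(S>120)&(V>80)&(Z>.14))
    rep("orange",reg&(H>=4)&(H<18)&(S>150)&(V>70)&(Z>.05)&(Z<.2))
    tm=reg&(abs(Z-.107)<.008)&(V<70)
    rep("table",tm)
    q=W[tm&ok][:,:2].astype(np.float32)
    if len(q): print("rect",cv2.minAreaRect(q))
    rep("ambertop",reg&(Z>.145)&(V<60)&(Z<.185)&(Y<.15))
    rep("tray",reg&(H>105)&(H<125)&(S>150)&(Z<.035)&(X<.6)&(Y<-.1))
    q=W[reg&ok&(H>105)&(H<125)&(S>150)&(Z<.035)&(Z>.018)&(X<.6)&(Y<-.1)][:,:2].astype(np.float32)
    if len(q): print("trayrect",cv2.minAreaRect(q))
    rep("green",reg&(H>45)&(H<80)&(S>100)&(Z>.03)&(Z<.1))
    rep("anyhigh",reg&(Z>.03)&(Z<.15)&(X<.55)&(Y<-.05))
    rep("dropper",reg&(Z>.05)&(Z<.15)&(X>.5)&(Y<-.05)&(V>150)&(S<40))
    m=ok&(Z>.06)&(Y>.12)&(X>.15)&(X<.9); q=W[m]; print("scope",q.min(0).round(3),q.max(0).round(3))
    for y in np.arange(.1,.6,.05):
        s=q[abs(q[:,1]-y)<.025]
        if len(s): print("y%.2f"%y,"x",s[:,0].min().round(2),s[:,0].max().round(2),"zmax",s[:,2].max().round(3), "zmax x<.5",(s[s[:,0]<.5][:,2].max().round(3) if (s[:,0]<.5).any() else None))
E
```

```text
top redlid [202, 155, 20, 19, 306] med [0.551 0.173 0.164] lo [0.531 0.153 0.162] hi [0.571 0.193 0.167]
top orange [257, 189, 11, 8, 54] med [0.485 0.052 0.167] lo [0.476 0.041 0.138] hi [0.495 0.064 0.174]
top orange [234, 147, 9, 6, 26] med [0.593 0.113 0.146] lo [0.59  0.103 0.138] hi [0.598 0.123 0.15 ]
top table [193, 129, 68, 67, 1777] med [0.574 0.139 0.106] lo [0.504 0.075 0.104] hi [0.644 0.212 0.109]
top table [158, 145, 20, 21, 169] med [0.578 0.288 0.109] lo [0.564 0.275 0.101] hi [0.609 0.318 0.114]
rect ((0.5765045881271362, 0.1904454380273819), (0.26168590784072876, 0.17416080832481384), 86.60138702392578)
top ambertop [234, 140, 11, 9, 70] med [0.601 0.11  0.166] lo [0.595 0.101 0.147] hi [0.611 0.123 0.169]
top ambertop [260, 183, 9, 8, 43] med [0.5   0.05  0.165] lo [0.491 0.04  0.147] hi [0.51  0.057 0.18 ]
top tray [344, 177, 49, 47, 1782] med [ 0.497 -0.24   0.004] lo [ 0.444 -0.295  0.001] hi [ 0.551 -0.178  0.025]
top tray [322, 239, 10, 10, 54] med [ 0.378 -0.125  0.011] lo [ 0.367 -0.134  0.006] hi [ 0.386 -0.114  0.013]
trayrect ((0.49704381823539734, -0.23
[... 2365 characters left out ...]
, 20, 42, 509] med [ 0.489 -0.119  0.058] lo [ 0.474 -0.136  0.033] hi [ 0.549 -0.069  0.087]
scene dropper [343, 200, 14, 23, 181] med [ 0.668 -0.125  0.072] lo [ 0.659 -0.136  0.052] hi [ 0.682 -0.11   0.102]
scope [0.282 0.12  0.06 ] [0.9   0.973 0.482]
y0.10 x 0.5 0.66 zmax 0.169 zmax x<.5 None
y0.15 x 0.48 0.67 zmax 0.17 zmax x<.5 0.112
y0.20 x 0.51 0.62 zmax 0.169 zmax x<.5 None
y0.25 x 0.55 0.59 zmax 0.116 zmax x<.5 None
y0.30 x 0.49 0.68 zmax 0.388 zmax x<.5 0.194
y0.35 x 0.43 0.89 zmax 0.413 zmax x<.5 0.198
y0.40 x 0.41 0.89 zmax 0.419 zmax x<.5 0.419
y0.45 x 0.37 0.9 zmax 0.463 zmax x<.5 0.463
y0.50 x 0.34 0.85 zmax 0.482 zmax x<.5 0.482
y0.55 x 0.39 0.54 zmax 0.465 zmax x<.5 0.465
```

```bash
python3 - <<'E'
from h import *
for n in("top","scene"):
    z=np.load(n+".npz"); p,d,K,T=[z[k] for k in "pdKT"]; W=world(d,K,T)
    V=p.max(-1); X,Y,Z=W[...,0],W[...,1],W[...,2]; ok=d>0
    q=W[ok&(abs(Z-.107)<.007)&(X>.4)&(X<.7)&(Y>.03)&(Y<.24)&(V<90)]
    rc=cv2.minAreaRect(q[:,:2].astype(np.float32)); print(n,rc,cv2.boxPoints(rc).round(3).tolist(), np.median(q[:,2]))
    # lever/grip points
    q=W[ok&(Z>.12)&(Z<.2)&(X<.53)&(Y<.12)&(X>.4)&(Y>-.02)]
    print("lever",len(q),q.min(0),q.max(0))
    q=W[ok&(Z>.06)&(X<.4)&(X>-.1)&(Y>.1)]; 
    for y in np.arange(.2,1,.1):
        s=q[abs(q[:,1]-y)<.05]
        if len(s): print("y%.2f"%y,s.min(0).round(2),s.max(0).round(2))
save("pics/crop1.png",np.load("top.npz")["p"][115:235,180:390],3.5)
E
```

```text
top ((0.5603615641593933, 0.12567830085754395), (0.1603427678346634, 0.1431824266910553), 49.841941833496094) [[0.45399999618530273, 0.11100000143051147], [0.5630000233650208, 0.017999999225139618], [0.6669999957084656, 0.14100000262260437], [0.5569999814033508, 0.2329999953508377]] 0.10639757749680195
lever 223 [0.47185096 0.0172845  0.12212752] [0.5161468  0.06459046 0.19208628]
y0.50 [0.39 0.45 0.42] [0.4  0.46 0.43]
scene ((0.5572608709335327, 0.12213371694087982), (0.17241758108139038, 0.14157390594482422), 49.82337188720703) [[0.4480000138282776, 0.10199999809265137], [0.5559999942779541, 0.010999999940395355], [0.6669999957084656, 0.1420000046491623], [0.5590000152587891, 0.23399999737739563]] 0.109158820141946
lever 245 [0.47190938 0.0170555  0.12065604] [0.50502543 0.06082242 0.19404345]
y0.40 [0.4  0.45 0.43] [0.4  0.45 0.43]
y0.50 [0.34 0.45 0.41] [0.4  0.55 0.48]
y0.90 [0.34 0.95 0.08] [0.34 0.95 0.08]
```

View pics/crop1.png

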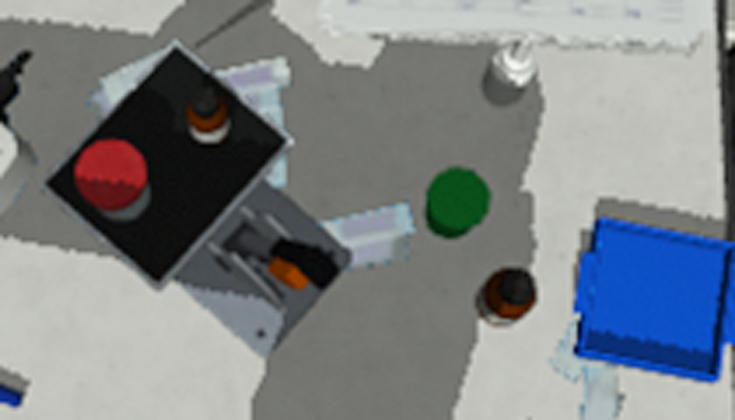

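The crop confirms it: the small amber bottle at (208,115) and the red-lidded pot at (110,175) stand on the table. The big bottle at (508,295) and the green pot at (457,200) stand on the desk. The table corners are at about (175,42), (290,142), (160,285) and (48,183).

```bash
cat >> h.py <<'E'
def cast(uv,K,T,z):
    uv=np.atleast_2d(uv).astype(float); W=np.linalg.inv(T)
    dr=np.c_[(uv[:,0]-K[0,2])/K[0,0],(uv[:,1]-K[1,2])/K[1,1],np.ones(len(uv))]@W[:3,:3].T
    return W[:3,3]+dr*((z-W[2,3])/dr[:,2])[:,None]
E
python3 - <<'E'
from h import *
z=np.load("top.npz"); p,d,K,T=[z[k] for k in "pdKT"]
c=np.array([(175,42),(290,142),(160,285),(48,183)])/3.5+[180,115]
P=cast(c,K,T,.106)[:,:2]; print(P.round(3),P.mean(0))
for i in range(4):
    e=P[(i+1)%4]-P[i]; print(np.linalg.norm(e).round(3),np.degrees(np.arctan2(e[1],e[0])).round(1))
e1=(P[0]-P[1])+(P[3]-P[2]); e2=(P[0]-P[3])+(P[1]-P[2])
yaw=np.arctan2(e2[1],e2[0]); y2=np.arctan2(e1[1],e1[0])-np.pi/2
print(np.degrees([yaw,y2]))
for yw in(yaw,y2,(yaw+y2)/2):
    c_,s_=np.cos(yw),np.sin(yw); R=np.array([[c_,-s_],[s_,c_]]); o=P.mean(0)
    print("grip",o+R@[-.124,0],"grip closed centre",o+R@[-.124,-.0015],"down",o+R@[-.193,-.0015])
E
python3 -m inch '[[[0,0,50,-8,85],[0,0,50,-8,85],[0,0,50,-8,85],[0,0,50,-8,85],[0,0,50,-8,85],[0,0,50,-8,85],[0,0,30,-8,85]]]'
```

```text
[[0.666 0.139]
 [0.591 0.052]
 [0.483 0.143]
 [0.556 0.227]] [0.57404286 0.14038764]
0.115 -130.8
0.141 140.1
0.112 49.2
0.141 -38.6
[-39.29028574 -40.79509009]
grip [0.47807336 0.2189106 ] grip closed centre [0.47712349 0.21774968] down [0.42372111 0.2614439 ]
grip [0.48016853 0.22140375] grip closed centre [0.4791885  0.22026818] down [0.42695198 0.26534972]
grip [0.47911276 0.22016405] grip closed centre [0.47814773 0.21901571] down [0.42532372 0.26340742]
t: 0.8
tcp_pos: [0.1797, 0.6499, 0.5652]
orientation: [[-0.313, 0.95, 0.001], [0.95, 0.313, 0.003], [0.003, 0.002, -1.0]]
wrist_force: [0.0, -0.0, -0.4]
finger_gap: 0.0852
grasp_force: 0.0
```

```bash
python3 -m inch '[[[22,-43,0,-8,85],[22,-43,0,-8,85],[22,-43,0,-8,85],[22,-43,0,-8,85],[22,-43,0,-8,85],[22,-43,0,-8,85],[22,-43,0,-8,85],[22,-43,0,-2,85],[22,-43,0,0,85],[22,-43,0,0,85]]]'
```

```text
t: 1.8
tcp_pos: [0.4002, 0.2187, 0.5612]
orientation: [[0.635, 0.772, 0.0], [0.772, -0.635, 0.0], [0.0, 0.0, -1.0]]
wrist_force: [2.2, 1.1, -0.1]
finger_gap: 0.0849
grasp_force: 0.0
```

```bash
python3 -m inch '[[[20,-40,-30,0,60],[20,-40,-40,0,60],[20,-40,-45,0,60],[15,-35,-45,0,60],[10,-15,-45,0,60],[0,0,0,0,60],[0,0,0,0,60]]]'
python3 - <<'E'
from h import *
p,d,K,T=grab("wrist"); np.savez("w1",p=p,d=d,K=K,T=T); save("pics/w1.png",p,1.5)
s=r.state();print(s["tcp_pos"],np.linalg.inv(T)[:3].round(3).tolist())
W=world(d,K,T);hsv=cv2.cvtColor(p,cv2.COLOR_RGB2HSV); H,S,V=[hsv[...,i].astype(int) for i in range(3)]
m=(d>0)&(H>=4)&(H<18)&(S>150)&(V>70)&(W[...,2]>.1)&(W[...,2]<.2)&(W[...,0]<.53)&(W[...,1]<.1)
print(m.sum(),np.percentile(W[m],[3,50,97],axis=0).round(3))
E
```

```text
t: 2.5
tcp_pos: [0.4734, 0.0739, 0.3819]
orientation: [[0.636, 0.772, -0.001], [0.772, -0.636, 0.0], [-0.0, -0.001, -1.0]]
wrist_force: [-0.1, 0.2, 1.4]
finger_gap: 0.0601
grasp_force: 0.0
[0.47355767 0.07435247 0.38337331] [[0.772, -0.605, -0.198, 0.524], [-0.636, -0.733, -0.24, 0.135], [0.001, 0.311, -0.95, 0.525]]
279 [[0.476 0.041 0.141]
 [0.487 0.053 0.164]
 [0.496 0.064 0.175]]
```

View pics/w1.png

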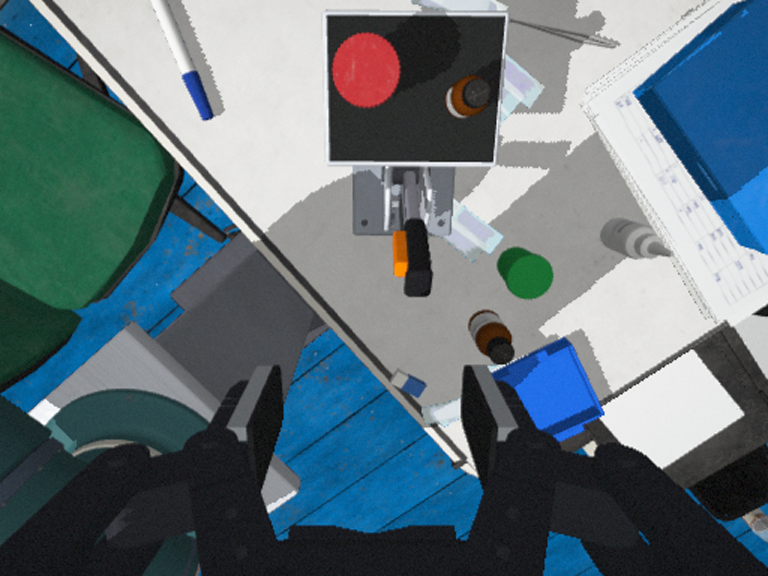

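The wrist view (1.5x) shows the pot at (366,70), the bottle at (470,95), the orange release at (400,253) and the black grip at (417,262). The table's edges run nearly along the image axes, so the tool's yaw is about right.

```bash
python3 - <<'E'
from h import *
z=np.load("w1.npz"); p,d,K,T=[z[k] for k in "pdKT"]; W=world(d,K,T)
c=(cv2.minAreaRect)
X,Y,Z=W[...,0],W[...,1],W[...,2]
m=(d>0)&(abs(Z-.107)<.006)&(np.hypot(X-.574,Y-.14)<.11)
m=cv2.morphologyEx(m.astype(np.uint8),cv2.MORPH_OPEN,np.ones((9,9)))
q=W[m>0]; rc=cv2.minAreaRect(q[:,:2].astype(np.float32)); print(rc,np.median(q[:,2]))
yaw=np.radians(rc[2]); yaw=yaw if yaw<np.pi/2 else yaw-np.pi/2
R=np.array([[np.cos(yaw),-np.sin(yaw)],[np.sin(yaw),np.cos(yaw)]]); o=np.array(rc[0])
L=(W[...,:2]-o)@R
g=(d>0)&(Z>.125)&(Z<.2)&(L[...,0]<-.075)&(L[...,0]>-.17)&(abs(L[...,1])<.04)
hsv=cv2.cvtColor(p,cv2.COLOR_RGB2HSV)
org=g&(hsv[...,1]>150)&(hsv[...,2]>70)&(hsv[...,0]<18); blk=g&~org
for n,k in(("orange",org),("black",blk)):
    a=np.c_[L[k],Z[k]]; print(n,len(a),np.percentile(a,[2,50,98],axis=0).round(4).tolist())
for zz in(.13,.14,.15,.16,.17,.18):
    for n,k in(("o",org),("b",blk)):
        s=k&(abs(Z-zz)<.005)
        if s.sum()>3: print(zz,n,s.sum(),"y",L[s][:,1].min().round(4),L[s][:,1].max().round(4),"x",L[s][:,0].min().round(4),L[s][:,0].max().round(4))
for n,(x,y) in dict(gripmid=(-.124,-.0015),down=(-.193,-.0015)).items(): print(n,o+R@[x,y])
# pot lid & bottle
for n,k in(("pot",(d>0)&(abs(Z-.165)<.006)&(hsv[...,1]>120)&((hsv[...,0]<8)|(hsv[...,0]>172))&(L[...,0]>-.07)),("cap",(d>0)&(abs(Z-.167)<.004)&(L[...,0]>-.06)&(hsv[...,2]<80)&(np.hypot(X-.6,Y-.11)<.04))):
    (x,y),rad=cv2.minEnclosingCircle(W[k][:,:2].astype(np.float32)); print(n,x,y,rad,(np.array([x,y])-o)@R,np.median(Z[k]))
E
```

```text
((0.5744620561599731, 0.1416754424571991), (0.11928892880678177, 0.15055522322654724), 50.59354782104492) 0.10725247104361668
orange 279 [[-0.1407, 0.0065, 0.1402], [-0.124, 0.0117, 0.1635], [-0.1112, 0.0171, 0.1756]]
black 817 [[-0.1525, -0.0108, 0.1308], [-0.1269, -0.0012, 0.1771], [-0.1036, 0.0094, 0.192]]
0.13 b 47 y -0.011 0.0095 x -0.1119 -0.1023
0.14 o 28 y 0.0064 0.0166 x -0.1152 -0.1109
0.14 b 76 y -0.0114 0.0063 x -0.1141 -0.1041
0.15 o 57 y 0.0067 0.0168 x -0.1213 -0.1127
0.15 b 82 y -0.0104 0.006 x -0.1169 -0.1088
0.16 o 64 y 0.0062 0.0172 x -0.1347 -0.119
0.16 b 84 y -0.0115 0.0171 x -0.136 -0.1142
0.17 o 121 y 0.0068 0.0165 x -0.1424 -0.1231
0.17 b 104 y -0.0115 0.0172 x -0.1405 -0.1192
0.18 o 5 y 0.0062 0.0096 x -0.1336 -0.1289
0.18 b 173 y -0.0111 0.0098 x -0.1547 -0.1239
gripmid [0.49690368 0.04491312]
down [ 0.45310127 -0.00840057]
pot 0.5503637194633484 0.1729082614183426 0.024515235796570778 [0.00883437 0.03844701] 0.16512666491907207
cap 0.6017568111419678 0.11117104440927505 0.00977505836635828 [-0.0062424  -0.04045435] 0.1679684797791472
```

```bash
python3 -m inch '[[[12,-15,-20,0,50],[11,-14,-40,0,50],[0,0,-45,0,50],[0,0,-45,0,50],[0,0,-40,0,50],[0,0,-30,0,50],[0,0,-20,0,50],[0,0,-11,0,50],[0,0,0,0,50],[0,0,0,0,50]]]'
python3 -c "
from h import *
p,d,K,T=grab('wrist'); save('pics/w2.png',p,1)
s=r.state();print(s['tcp_pos'],s['wrist_force'],s['joint_positions'])"
```

```text
t: 3.55
tcp_pos: [0.4975, 0.0453, 0.1324]
orientation: [[0.635, 0.772, 0.002], [0.772, -0.635, 0.0], [0.001, 0.002, -1.0]]
wrist_force: [-0.1, -0.5, 0.8]
finger_gap: 0.0497
grasp_force: 0.0
[0.49748907 0.04522567 0.13248974] [ 0.36386487 -0.76665139  0.37587387] [ 3.95687419e-02 -2.32432221e-01  1.93591619e+00  3.61904184e-05
  1.43569263e+00  7.27805098e-01]
```

View pics/w2.png

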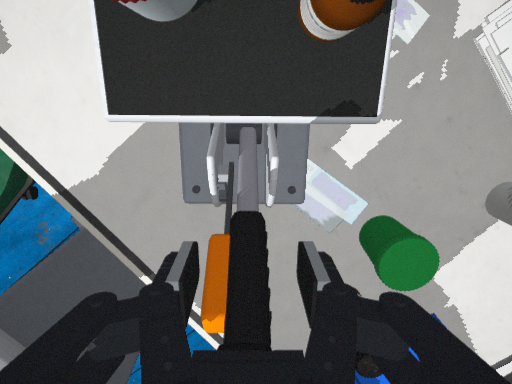

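The picture shows the lever between the open fingers: the release on the left at (215,280), the bare side on the right at (270,280), centred for the pressed width. I close now.

```bash
python3 -m inch '[[[0,0,0,0,30],[0,0,0,0,22],[0,0,0,0,15],[0,0,0,0,15],[0,0,0,0,15],[0,0,0,0,15],[0,0,0,0,15]]]' 35
```

```text
t: 4.3
tcp_pos: [0.4962, 0.0452, 0.1314]
orientation: [[0.636, 0.772, -0.001], [0.772, -0.636, 0.001], [0.0, -0.001, -1.0]]
wrist_force: [-10.1, 2.5, 8.6]
finger_gap: 0.0184
grasp_force: 34.0
```

```bash
python3 -c "
from h import *
p,d,K,T=grab('wrist'); save('pics/w3.png',p[150:384,130:370],2.5)
s=r.state();print(s['tcp_pos'],s['wrist_force'],s['finger_gap'],s['grasp_force'])"
```

```text
[0.49615569 0.04521181 0.13139841] [-10.76807926   3.11046386   8.69550696] 0.018642660552937965 34.014261960983276
```

View pics/w3.png

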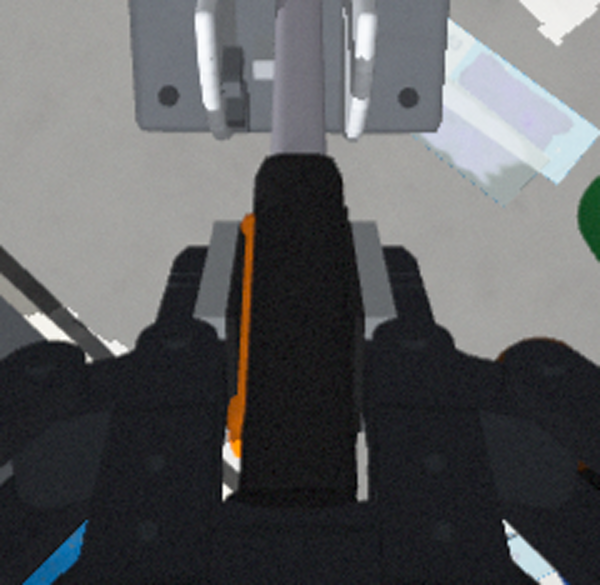

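The release is squeezed in: its orange edge at (243,330) is flush, and the pawl linkage at (235,90) has moved. Now I swing the lever.

```bash
python3 -m inch '[[[-3.3,-4,-2.9,0,15],[-3.3,-4,-2.9,0,15],[-3.1,-3.8,-3.3,0,15],[-3.1,-3.8,-3.3,0,15],[-2.9,-3.6,-3.8,0,15],[-2.9,-3.6,-3.8,0,15],[-2.7,-3.2,-4.2,0,15],[-2.7,-3.2,-4.2,0,15],[-2.4,-2.9,-4.6,0,15],[-2.4,-2.9,-4.6,0,15]]]'
```

```text
t: 5.35
tcp_pos: [0.4672, 0.0105, 0.0929]
orientation: [[0.636, 0.772, -0.001], [0.772, -0.636, 0.002], [0.001, -0.002, -1.0]]
wrist_force: [-6.3, 7.7, 0.3]
finger_gap: 0.0186
grasp_force: 34.2
```

Forces are low and the lever is moving freely, so I do the second half.

```bash
python3 -m inch '[[[-2.1,-2.6,-4.9,0,15],[-2.1,-2.6,-4.9,0,15],[-1.8,-2.2,-5.2,0,15],[-1.8,-2.2,-5.2,0,15],[-1.5,-1.8,-5.4,0,15],[-1.5,-1.8,-5.4,0,15],[-1.1,-1.4,-5.6,0,15],[-1.1,-1.4,-5.6,0,15],[-0.8,-1,-5.8,0,15],[-0.8,-1,-5.8,0,15]]]'; python3 -m inch '[[[0,0,-1.5,0,15],[0,0,0,0,15],[0,0,0,0,15]]]'
python3 - <<'E'
from h import *
p,d,K,T=grab("top"); W=world(d,K,T); Z=W[...,2]
o=np.array([.5745,.1417]);a=np.radians(50.6);R=np.array([[np.cos(a),-np.sin(a)],[np.sin(a),np.cos(a)]]);L=(W[...,:2]-o)@R
m=(d>0)&(abs(L[...,0])<.055)&(abs(L[...,1])<.015); print("table z",np.median(Z[m]))
save("pics/t2.png",p[90:240,180:400],3)
E
```

```text
t: 6.35
tcp_pos: [0.4529, -0.0072, 0.0401]
orientation: [[0.636, 0.772, -0.001], [0.772, -0.636, 0.002], [0.001, -0.002, -1.0]]
wrist_force: [-22.9, 19.2, 43.6]
finger_gap: 0.0185
grasp_force: 33.0
t: 6.65
tcp_pos: [0.4529, -0.0071, 0.0398]
orientation: [[0.636, 0.772, -0.001], [0.772, -0.636, 0.002], [0.001, -0.002, -1.0]]
wrist_force: [-23.2, 11.5, 31.6]
finger_gap: 0.0184
grasp_force: 34.5
table z 0.062335926598651614
```

View pics/t2.png

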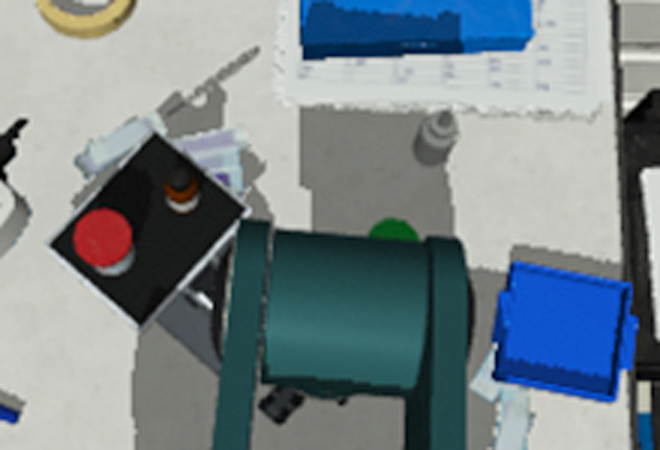

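The table is at 62.3 mm, so it is fully down, with the pot at (102,237) and the bottle at (183,188) standing on it. I let go, rise and turn for the pot.

```bash
python3 -m inch '[[[0,0,1,0,30],[0,0,0,0,45],[0,0,0,0,45],[0,0,0,0,45],[0,0,30,0,45],[0,0,45,0,50],[0,0,45,8,65],[3,8,45,8,65],[8,15,35,8,65],[8,20,0,8,65]]]'; python3 -m inch '[[[8,25,0,7,65],[10,25,0,0,65],[5,15,0,0,65],[0,0,0,0,65],[0,0,0,0,65]]]'
python3 - <<'E'
from h import *
p,d,K,T=grab("wrist"); W=world(d,K,T);X,Y,Z=W[...,0],W[...,1],W[...,2]; save("pics/w4.png",p,1.2)
hsv=cv2.cvtColor(p,cv2.COLOR_RGB2HSV)
s=r.state();print(s["tcp_pos"],s["orientation"][:,1])
k=(d>0)&(abs(Z-.120)<.006)&(hsv[...,1]>120)&((hsv[...,0]<8)|(hsv[...,0]>172))&(X>.5)
print("pot",cv2.minEnclosingCircle(W[k][:,:2].astype(np.float32)),np.median(Z[k]))
k=(d>0)&(abs(Z-.123)<.004)&(hsv[...,2]<80)&(np.hypot(X-.6,Y-.11)<.04)
if k.any(): print("cap",cv2.minEnclosingCircle(W[k][:,:2].astype(np.float32)),np.median(Z[k]))
k=(d>0)&(abs(Z-.062)<.005)&(np.hypot(X-.5745,Y-.1417)<.11)
print("table z",np.median(Z[k]))
z=np.load("top.npz");V=world(z["d"],z["K"],z["T"])
for lo,hi in((.07,.12),(.12,.4)):
    k=(z["d"]>0)&(V[...,2]>lo)&(V[...,2]<hi)&(V[...,1]>.218)&(V[...,1]<.3)&(V[...,0]>.45)&(V[...,0]<.68); q=V[k]; print(len(q), q.min(0) if len(q) else "", q.max(0) if len(q) else "")
E
```

```text
t: 7.7
tcp_pos: [0.4738, 0.0349, 0.2443]
orientation: [[0.125, 0.992, 0.008], [0.992, -0.125, -0.0], [0.001, 0.008, -1.0]]
wrist_force: [-0.7, -0.5, -0.4]
finger_gap: 0.0648
grasp_force: 0.0
t: 8.2
tcp_pos: [0.4951, 0.0996, 0.2384]
orientation: [[0.008, 1.0, -0.0], [1.0, -0.008, -0.0], [-0.0, -0.0, -1.0]]
wrist_force: [0.4, -0.3, 0.8]
finger_gap: 0.0649
grasp_force: 0.0
[0.49507843 0.09931572 0.23855424] [ 9.99964401e-01 -8.43682603e-03 -1.26580918e-04]
pot ((0.5669875144958496, 0.15605586767196655), 0.048307135701179504) 0.12111135934707556
cap ((0.6015145778656006, 0.11138908565044403), 0.009885602630674839) 0.12377732090927646
table z 0.06318413553111318
364 [0.54451489 0.21801878 0.07125025] [0.65918373 0.29963511 0.11999196]
369 [0.52550244 0.28614841 0.12016702] [0.66087513 0.29991061 0.28359215]
```

View pics/w4.png

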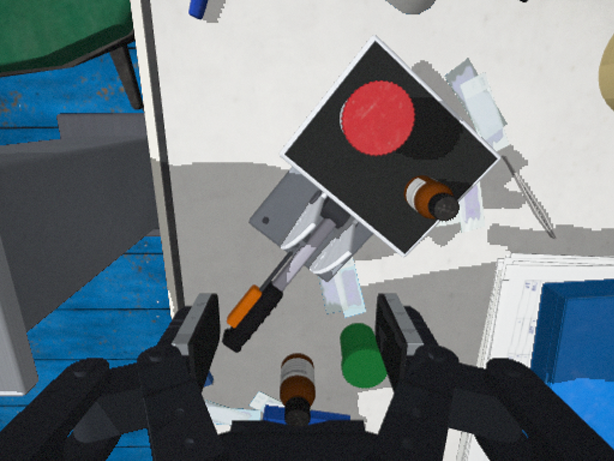

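The view shows the red pot at (377,118), the bottle at (430,198), and the lever down with its release out at (243,305). Nothing stands near the fingers' path. Cap and table read as before, so the pot is still at (0.550, 0.173).

```bash
python3 -m inch '[[[20,25,0,0,65],[20,28,0,0,65],[15.3,20.6,0,0,65],[0,0,-20,0,65],[0,0,-35,0,65],[0,0,-35,0,65],[0,0,-30,0,65],[0,0,-20,0,65],[0,0,-10,0,65],[0,0,0,0,65]]]'
python3 -m inch '[[[0,0,0,0,55],[0,0,0,0,48],[0,0,0,0,40],[0,0,0,0,40],[0,0,0,0,40],[0,0,0,0,40]]]' 25
```

```text
t: 9.25
tcp_pos: [0.5502, 0.1727, 0.0878]
orientation: [[0.009, 1.0, -0.001], [1.0, -0.009, -0.0], [-0.0, -0.001, -1.0]]
wrist_force: [0.4, 0.7, 0.8]
finger_gap: 0.0648
grasp_force: 0.0
t: 9.85
tcp_pos: [0.5512, 0.1736, 0.0902]
orientation: [[0.008, 1.0, 0.002], [1.0, -0.008, 0.0], [0.001, 0.002, -1.0]]
wrist_force: [-0.9, -0.6, 7.4]
finger_gap: 0.0482
grasp_force: 25.2
```

```bash
python3 -m inch '[[[0,0,5,0,40],[0,0,15,0,40],[0,0,30,0,40],[0,0,35,0,40],[0,0,35,0,40],[0,-15,25,0,40],[-3,-25,5,0,40],[-4,-32,0,0,40],[-5,-35,0,0,40],[-5,-38,0,0,40]]]' 30; python3 -m inch '[[[-5,-38,0,0,40],[-5,-38,0,0,40],[-5,-38,0,0,40],[-5,-38,0,0,40],[-5,-38,0,0,40],[-5,-33,0,0,40],[-4,-25,0,0,40],[-3,-15,0,0,40],[0,-3,0,0,40],[0,0,0,0,40]]]'
python3 - <<'E'
from h import *
s=r.state();print(s["tcp_pos"],s["finger_gap"],s["grasp_force"],s["wrist_force"])
for n in("wrist","scene"):
    p,d,K,T=grab(n)
    if n=="wrist": a=p
    W=world(d,K,T);X,Y,Z=W[...,0],W[...,1],W[...,2];hsv=cv2.cvtColor(p,cv2.COLOR_RGB2HSV);H,S=hsv[...,0],hsv[...,1]
    k=(d>0)&(S>120)&((H<8)|(H>172))&(Z>.2)&(Z<.3)
    if k.any(): print(n,"lid",np.percentile(W[k],[2,50,98],axis=0).round(3).tolist())
    k=(d>0)&(H>105)&(H<125)&(S>150)&(Z>.018)&(Z<.032)&(X<.6)&(Y<-.15)
    if k.sum()>20: print(n,"tray rim",cv2.minAreaRect(W[k][:,:2].astype(np.float32)))
    save(f"pics/p_{n}.png",p,1.2)
E
```

```text
t: 10.85
tcp_pos: [0.5331, 0.0276, 0.24]
orientation: [[0.007, 1.0, 0.001], [1.0, -0.007, 0.0], [0.0, 0.001, -1.0]]
wrist_force: [0.7, -0.5, -0.8]
finger_gap: 0.0477
grasp_force: 31.2
t: 11.85
tcp_pos: [0.4966, -0.2373, 0.239]
orientation: [[0.008, 1.0, 0.0], [1.0, -0.008, 0.0], [0.0, 0.0, -1.0]]
wrist_force: [-0.1, 0.1, -0.7]
finger_gap: 0.048
grasp_force: 31.2
[ 0.4966193  -0.23726009  0.23895194] 0.047990728694581423 31.236848831176758 [-0.09708958  0.07177838 -0.67946677]
wrist lid [[0.475, -0.258, 0.263], [0.497, -0.234, 0.27], [0.518, -0.214, 0.271]]
wrist tray rim ((0.4964450001716614, -0.23670142889022827), (0.1270417422056198, 0.109498031437397), 79.89891052246094)
scene lid [[0.475, -0.26, 0.265], [0.495, -0.249, 0.271], [0.519, -0.224, 0.288]]
scene tray rim ((0.49532103538513184, -0.2375725507736206), (0.126398503780365, 0.11051580309867859), 79.77511596679688)
```

View pics/p_scene.png

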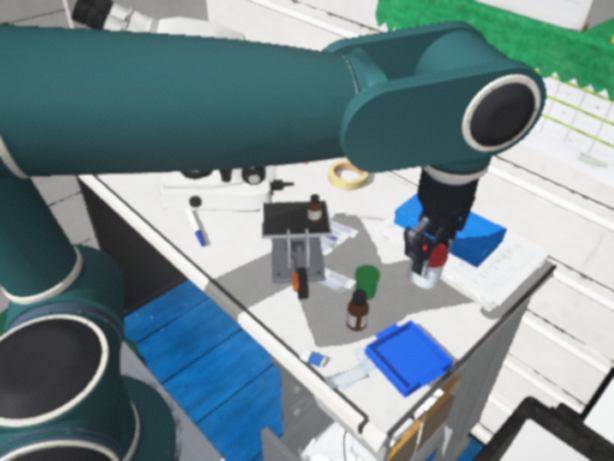

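The pot hangs upright in the gripper at (430,262), over the tray, and the bottle still stands on the lowered table at (315,210). I lower it now.

```bash
python3 -m inch '[[[0,0,-20,0,40],[0,0,-40,0,40],[0,0,-40,0,40],[0,0,-40,0,40],[0,0,-30,0,40],[0,0,-18,0,40],[0,0,-10,0,40],[0,0,-5,0,40],[0,0,-3,0,40],[0,0,0,0,40]]]'; python3 -m inch '[[[0,0,-1,0,40],[0,0,-1,0,40],[0,0,0,0,40]]]'
```

```text
t: 12.95
tcp_pos: [0.4969, -0.2375, 0.0332]
orientation: [[0.008, 1.0, 0.001], [1.0, -0.008, -0.0], [-0.0, 0.001, -1.0]]
wrist_force: [0.1, -0.3, -0.1]
finger_gap: 0.048
grasp_force: 31.2
t: 13.25
tcp_pos: [0.4971, -0.238, 0.0322]
orientation: [[0.008, 1.0, 0.001], [1.0, -0.008, -0.001], [-0.001, 0.002, -1.0]]
wrist_force: [-4.9, 1.1, 9.5]
finger_gap: 0.0481
grasp_force: 31.9
```

Contact with the tray floor (about 9 N), so I release and rise.

```bash
python3 -m inch '[[[0,0,0.5,0,52],[0,0,0,0,58],[0,0,0,0,65],[0,0,0,0,65],[0,0,15,0,65],[0,0,35,0,65],[0,0,45,0,65],[0,0,45,0,65],[0,0,45,0,65],[0,0,0,0,65]]]'; python3 -m inch '[[[-20,20,0,0,65],[-30,40,30,0,65],[-30,45,30,0,65],[0,0,0,0,65],[0,0,0,0,65]]]'
python3 - <<'E'
from h import *
p,d,K,T=grab("scene");save("pics/end.png",p[130:384,150:470],2.2)
W=world(d,K,T);X,Y,Z=W[...,0],W[...,1],W[...,2];hsv=cv2.cvtColor(p,cv2.COLOR_RGB2HSV);H,S=hsv[...,0],hsv[...,1]
k=(d>0)&(S>120)&((H<8)|(H>172))&(Z>.045)&(Z<.075)&(Y<-.15)
if k.any(): print("lid",np.percentile(W[k],[2,50,98],axis=0).round(3).tolist())
print(r.state()["tcp_pos"])
E
```

```text
t: 14.25
tcp_pos: [0.498, -0.2382, 0.2242]
orientation: [[0.008, 1.0, 0.009], [1.0, -0.008, -0.005], [-0.005, 0.009, -1.0]]
wrist_force: [-0.5, -0.1, -0.2]
finger_gap: 0.0652
grasp_force: 0.0
t: 14.75
tcp_pos: [0.4265, -0.1464, 0.2673]
orientation: [[0.007, 1.0, 0.002], [1.0, -0.007, -0.001], [-0.001, 0.002, -1.0]]
wrist_force: [-0.5, -0.9, 0.1]
finger_gap: 0.0651
grasp_force: 0.0
lid [[0.473, -0.261, 0.058], [0.491, -0.241, 0.064], [0.513, -0.219, 0.067]]
[ 0.42662154 -0.14689212  0.266219  ]
```

View pics/end.png

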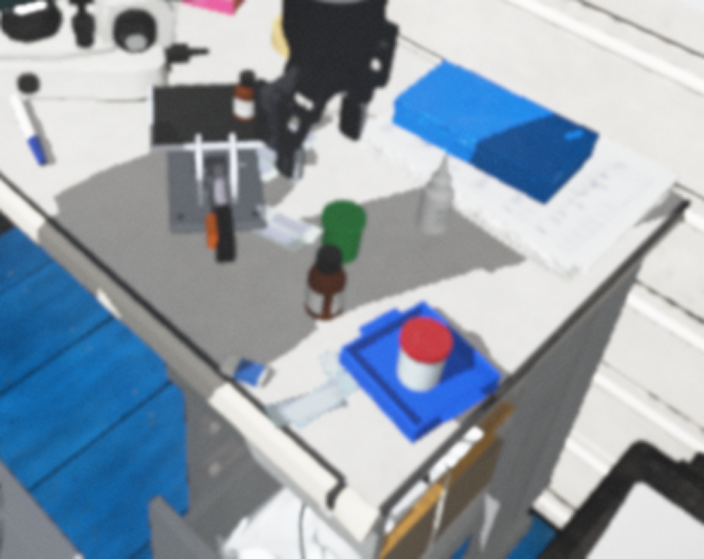

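The pot stands upright in the tray at (424,355), the bottle stands on the lowered table at (244,100), the lever is down and the gripper is clear.

```bash
python3 -c "
from rig import r
print(r.hand_in())"
```

```text
the job is handed in; nothing more can be done
None
```

I handed the job in at about 15 s: the lever is fully down and the table is at its lowest, the red-lidded pot stands upright in the blue tray, and the amber bottle still stands on the table; no verdict came back.

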